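# Power up and run the bench press from its console

### The job

Run one stroke of the bench press from its grey control console: first push the white-marked end of the black rocker fully down to switch the power on, then press the blue button fully in so that it stays in, and then press the green button fully, keep it down for two seconds and let it come back up. Do not press the red or yellow button, and leave the loose brass knob, lock case and white cup where they stand.

Things in the scene. Friction and masses are not known exactly. Their poses are not given: they have to be found in the camera images.
- console: Fixed grey console, aluminium top, 240 (x) by 300 (y) by 70 mm high. Origin: underside centre; z up, x to its far side. On its flat top stand six fittings at x = -60 and +20, y = -90, 0 and +90 mm in its frame; which is where changes from run to run. The strip beyond x = 50 mm has no fittings, but the brass knob stands there.
- rocker_on_end (a point): On the upper face of the rocker paddle by its white bar, 22 mm from the pivot, moving with it; sinks 9 mm from off (high) to on (low). Paddle: black, flat, 60 mm long along the console's x, 34 wide, 8 thick, tilted 0.2 rad one way off, the other way on; white bar across its far (+x) end. Face at the pivot: 18 mm above the console's top.
- rocker (a joint): Rocker angle in rad: 0 to 0.05 at the start (off), 0.4 fully on (white-marked end down). It has no spring and stays where it is left; moving it takes 1.2 to 3 N near that end.
- blue_top (a point): Centre of the upper face of the blue button cap (36 mm across, 12 mm proud of its housing when out, 4 mm when fully in; 24 mm above the console's top when out). The point moves with the cap.
- blue (a joint): How far the blue button is pressed, in m: 0 out, 0.008 fully in. It takes about 3.5 to 5 N and stays in wherever it is left.
- green_top (a point): Centre of the upper face of the green button cap (36 mm across, 24 mm above the console's top when out, 16 mm when fully in). The point moves with the cap.
- green (a joint): How far the green button is pressed, in m: 0 out, 0.008 fully in. Sprung: about 2 N to start moving, 6 N fully in; springs back when let go.
- red_top (a point): Centre of the upper face of the red stop button cap, same size and spring as the green one. Not to be pressed.
- red (a joint): How far the red button is pressed, in m (0 out, 0.008 fully in).
- yellow_top (a point): Centre of the upper face of the yellow button cap, same size and spring as the green one. Not to be pressed.
- yellow (a joint): How far the yellow button is pressed, in m (0 out, 0.008 fully in).
- lamp: Fixed white pilot lamp, domed, 48 mm across and 19 mm high, in one of the six places; not a control. Origin: underside centre, on the console's top.
- door_knob: Loose brass door knob, 34 mm across, 43 mm high, standing upright on the console's top near its far edge. Origin: underside centre, z up.
- lock_case: Loose steel lock case lying flat on the bench to the left (+y) of the console, about 75 mm (its x) by 105 mm (its y) by 16 mm high, with a brass faceplate 150 mm long and 24 mm high along its -x side. Origin: underside centre of the steel case.
- grease_cup: Loose white plastic cup standing upright on the bench to the right (-y) of the console, 72 mm across the rim, 75 mm high. Origin: underside centre, z up.
Mind the look-alikes: they are no part of the job. Several things look just like the lock_case: the one meant starts farthest from the robot's base.

How it is judged:
By the outcome, as a careful person would: the job done as asked, in the order asked, and still so for the second after the job is handed in, with the robot touching nothing.
It also fails if it takes over 48 s, if anything falls off the work surface, if the arm or the gripper's body presses on something with over 40 N, if the wrist force passes 120 N, or if a joint passes its speed limit or range.

### The arm

A 7-joint arm with a two-finger parallel gripper is mounted at the origin on the work surface. World frame = base frame: x ahead of the robot, y to its left, z up, the work surface at z = 0. Lengths are in m, angles in degrees, forces in N, time in s.
With the tool pointing down it reaches from about 0.4 to 0.85 m from the base axis. Payload 4.5 kg.
Tool frame: the origin (TCP) lies midway between the tips of the shut fingers; the grasp point (between the pads) lies 19 mm behind it; z points along the fingers, y is the line along which they close (so a half turn about z gives the same grasp; the last joint's range is limited). The gripper opens to 88 mm and grips with 3 to 60 N. Pads are 18 mm wide; open, the fingers measure 123 mm over their backs; the gripper's body (75 mm by 187 mm) begins 45 mm behind the grasp point.
Start: joints at [70.577, 39.483, -11.15, 89.685, 9.013, 51.709, -12.324], TCP at [0.228, -0.582, 0.239] pointing down, gripper open.
Joint ranges: [-172.22, 172.22], [-26.19, 119.32], [-84.43, 86.54], [7.71, 146.69], [-57.33, 237.33], [2.42, 119.75], [-152.13, 152.13]. Speed limits (degrees/s): [147.25, 147.25, 180, 180, 180, 180, 180].

### API

Orientations are given as [roll, pitch, yaw] about the fixed x, y, z axes, in that order (R = Rz(yaw) Ry(pitch) Rx(roll)).
In Python, from bench import manip gives the robot as it stands. Calls block until the motion is done:
- manip.reach(position, orientation): joint-space move of the TCP to a pose.
- manip.move_straight(position, orientation=None, rate=0.15, f_stop=None): straight line of the TCP; orientation=None keeps the orientation; rate is the mean speed in m/s. With f_stop (N) it stops when the force on the tool has changed by that much, and returns True; else False.
- manip.movej(angles): joint-space move.
- manip.grip(opening, f_grip=None): finger opening in m; f_grip is the grip in N (None keeps the last); returns when the fingers have stopped.
- manip.sleep(seconds).
- manip.inverse_kinematics(position, orientation): joint angles nearest the present ones, or None.
- manip.get_obs(): the state.
- manip.snapshot(name): name is "scene" or "top" or "wrist"; returns a dict with "color" (420x560x3 uint8, blue, green, red), "vfov" (degrees; the focal length in pixels is half the picture's height over the tangent of half this angle, whatever the lens; pixels are square), "cx", "cy" (the principal point, pixels), "origin" and "attitude" of the camera in the world. Camera axes: x right, y down, z forward; pixel columns grow to the right and rows downward; lengths in m; the calibration is good to about 2 mm. The wrist camera is an equidistant fisheye: a pixel r from the principal point sees the ray r / f radians off the axis. A picture is of the moment at which its call begins. There is no depth.
A pose or a line that the arm cannot do raises manip.MotionError and nothing moves.
- manip.close_job(): hands the job in; it is judged then, once.
The state is a dict: "time_s": time; "joint_positions": joint angles; "qvel": joint speeds; "joint_torque": joint torques, N m; "tcp_pos": TCP position; "orientation": TCP orientation; "wrist_force": force on the tool from outside, world axes, zero at the start; "ft_torque": the same for the moment, N m; "finger_gap": finger opening in m; "gripper_force": force on a finger pad.
Only numpy, scipy, OpenCV 4.12 (cv2) and the standard library are available. Lean on these libraries where they do the work, as an engineer would, in place of code of your own. Each camera call takes 0.05 s, during which the arm holds its last target. There are 200 camera calls.

## Working session

There is one attempt and no reset: what is moved stays moved. The work goes in short steps, each a Python script; the robot and the scene stay as the last script left them, time stands still between calls to the robot, and variables do not carry over. Pictures are saved under pics/ and viewed, at most 10 in all, crops included, and the job is handed in when it is done.

```bash
mkdir -p pics; python3 - <<'E'
from bench import manip
import cv2,pickle
d={}
for n in("scene","top"):
    s=manip.snapshot(n);d[n]=s;cv2.imwrite(f"pics/{n}0.png",s["color"]);print(n,s["vfov"],s["cx"],s["cy"],s["origin"],s["attitude"])
pickle.dump(d,open("s0.pkl","wb"))
o=manip.get_obs();print(o["time_s"],o["tcp_pos"],o["orientation"],o["wrist_force"])
E
```

```text
scene 54.40690464206366 279.33382444171895 206.8417160977849 [0.79391017 0.56661038 0.69034413] [-1.34708881e+02  1.02877182e-01  1.47192040e+02]
top 53.938445999408486 277.379577650927 204.5096147377186 [0.32651952 0.06677532 1.15304196] [-172.44740192   -1.06550591  -88.97224607]
0.1 [ 0.22740938 -0.58158705  0.23800483] [-1.79909540e+02  8.08467405e-03  2.13644128e+01] [ 0.76449429  0.26396793 -0.468293  ]
```

View pics/top0.png

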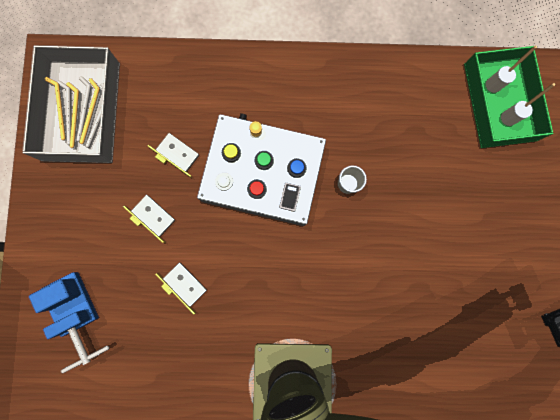

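View pics/scene0.png

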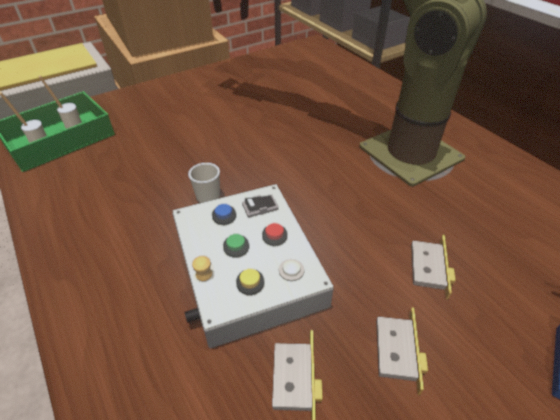

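Top view: yellow (231,152), green (263,160), blue (297,167), lamp (224,181), red (257,188), rocker (289,196) with its white bar at the far end, knob (256,128), cup (352,180). There are three lock cases, at (177,153), (149,217) and (183,287). The one meant is the farthest from the base, (177,153), but none of them needs touching. The scene view shows the same layout. I'll fit the console pose from both views.

```bash
cat >fit.py <<'E'
import cv2,pickle,numpy as np
from scipy.spatial.transform import Rotation as R
from scipy.optimize import least_squares
d=pickle.load(open("s0.pkl","rb"))
seeds={"top":dict(yellow=(231,152),green=(263,160),blue=(297,167),red=(257,188)),
"scene":dict(yellow=(250,281),green=(236,244),blue=(223,212),red=(275,232))}
loc=dict(yellow=(.02,.09),green=(.02,0),blue=(.02,-.09),red=(-.06,0))
hue=dict(yellow=30,green=68,blue=110,red=0)
obs=[]
for n,s in d.items():
    hsv=cv2.cvtColor(s["color"],cv2.COLOR_BGR2HSV).astype(int)
    for c,(u,v) in seeds[n].items():
        h0=hsv[v,u,0]; dh=np.abs((hsv[...,0]-h0+90)%180-90)
        m=((dh<12)&(hsv[...,1]>110)&(hsv[...,2]>60)).astype(np.uint8)
        k,l,st,ce=cv2.connectedComponentsWithStats(m); i=l[v,u]
        print(n,c,ce[i].round(1),st[i]); obs.append((n,c,ce[i]))
def proj(s,p):
    q=R.from_euler("xyz",s["attitude"],degrees=True).inv().apply(np.array(p)-s["origin"])
    f=s["color"].shape[0]/2/np.tan(np.radians(s["vfov"]/2))
    return np.array([s["cx"]+f*q[0]/q[2],s["cy"]+f*q[1]/q[2]])
def W(x,p):
    c,s=np.cos(x[2]),np.sin(x[2]); return [x[0]+c*p[0]-s*p[1],x[1]+s*p[0]+c*p[1],p[2]]
def res(x,cams=("top","scene")):
    # caps' visible blob includes some side: centre ~2 mm below the face
    return np.concatenate([proj(d[n],W(x,(*loc[c],.092)))-ce for n,c,ce in obs if n in cams])
if __name__=="__main__":
    for cams in (("top",),("scene",),("top","scene")):
        r=least_squares(res,[.5,.05,-.2],args=(cams,)); print(cams,r.x[:2].round(4),np.degrees(r.x[2]).round(2),r.fun.round(1))
    np.save("con.npy",r.x)
    for k,p in dict(blue=(.02,-.09,.094),green=(.02,0,.094),rock_end=(-.038,-.09,.092)).items():
        print(k,np.round(W(r.x,p),4),proj(d["top"],W(r.x,p)).round(1),proj(d["scene"],W(r.x,p)).round(1))
    for k,p in dict(c1=(.12,.15,.07),c2=(.12,-.15,.07),c3=(-.12,-.15,.07),c4=(-.12,.15,.07)).items():
        print(k,proj(d["top"],W(r.x,p)).round(1),proj(d["scene"],W(r.x,p)).round(1))
E
python3 fit.py
python3 - <<'E'
import cv2
a=cv2.imread("pics/top0.png")[100:240,185:385]
cv2.imwrite("pics/crop.png",cv2.resize(a,None,fx=4,fy=4,interpolation=cv2.INTER_CUBIC))
E
```

```text
scene yellow [249.3 277.9] [240 270  20  17 255]
scene green [280.6 209.9] [     0      0    560    420 234066]
scene blue [222.8 209.9] [215 205  17  11 141]
scene red [274.3 230.3] [266 224  18  14 192]
top yellow [230.3 150.8] [223 144  15  15 163]
top green [263.5 158.6] [257 152  14  14 154]
top blue [296.7 166.5] [290 160  14  14 159]
top red [256.3 187.8] [249 181  15  15 167]
('top',) [0.569  0.0926] -12.26 [-0.1 -0.   0.   0.   0.1  0.   0.   0. ]
('scene',) [0.5408 0.0893] -15.27 [  9.7  -9.5 -33.9  23.   13.3  -7.5  11.3  -6.5]
('top', 'scene') [0.5516 0.0923] -13.71 [  6.8  -5.9 -38.   26.4   8.4  -4.3   7.3  -4.    0.2   5.7   0.2   6.5
   0.1   7.4  -0.6   6.5]
blue [5.497e-01 1.000e-04 9.400e-02] [296.9 173.7] [231.1 204.9]
green [0.571  0.0875 0.094 ] [263.6 165. ] [242.6 235.6]
rock_end [0.4934 0.0138 0.092 ] [291.3 195. ] [257.7 199.2]
c1 [219.9 118.2] [209.8 323.5]
c2 [326.9 146.1] [180.3 205.1]
c3 [305.1 231.9] [284.6 181.1]
c4 [195.1 202.8] [340.2 284.1]
```

View pics/crop.png

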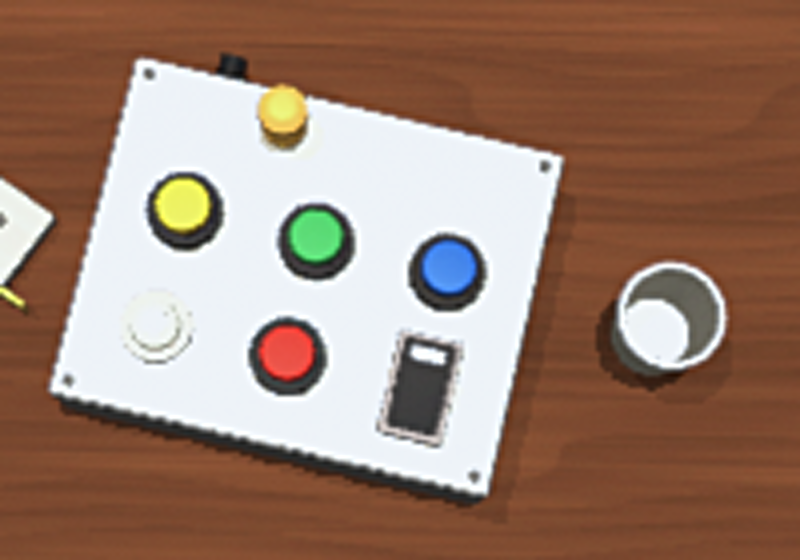

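The crop shows the rocker at crop (420,385), with its white bar at the far end (430,353), next to blue at (447,267). Green is at (315,235). The green seed in the scene view missed the cap, so I'll fix it and refit.

```bash
sed -i 's/green=(236,244),blue=(223,212)/green=(235,240),blue=(223,210)/' fit.py; python3 fit.py
```

```text
scene yellow [249.3 277.9] [240 270  20  17 255]
scene green [280.6 209.9] [     0      0    560    420 234058]
scene blue [222.8 209.9] [215 205  17  11 141]
scene red [274.3 230.3] [266 224  18  14 192]
top yellow [230.3 150.8] [223 144  15  15 163]
top green [263.5 158.6] [257 152  14  14 154]
top blue [296.7 166.5] [290 160  14  14 159]
top red [256.3 187.8] [249 181  15  15 167]
('top',) [0.569  0.0926] -12.26 [-0.1 -0.   0.   0.   0.1  0.   0.   0. ]
('scene',) [0.5408 0.0893] -15.27 [  9.7  -9.5 -33.9  23.   13.3  -7.5  11.3  -6.5]
('top', 'scene') [0.5516 0.0923] -13.7 [  6.8  -5.9 -38.   26.4   8.4  -4.3   7.3  -4.    0.2   5.7   0.2   6.5
   0.1   7.4  -0.6   6.5]
blue [5.497e-01 1.000e-04 9.400e-02] [296.9 173.7] [231.1 204.9]
green [0.571  0.0875 0.094 ] [263.6 165. ] [242.6 235.6]
rock_end [0.4934 0.0138 0.092 ] [291.3 195. ] [257.7 199.2]
c1 [219.9 118.2] [209.8 323.5]
c2 [326.9 146.1] [180.3 205.1]
c3 [305.1 231.9] [284.6 181.1]
c4 [195.1 202.8] [340.2 284.1]
```

```bash
sed -i 's/i=l\[v,u\]/i=min((j for j in range(1,k) if st[j,4]>60),key=lambda j:np.hypot(*(ce[j]-(u,v))))/; s/h0=hsv\[v,u,0\]/h0=hue[c]/' fit.py; python3 fit.py
```

```text
scene yellow [249.3 277.9] [240 270  20  17 255]
scene green [ 89.8 116.7] [ 80 111  27  14 178]
scene blue [222.8 209.9] [215 205  17  11 141]
scene red [274.3 230.3] [266 224  18  14 192]
top yellow [230.3 150.8] [223 144  15  15 163]
top green [263.5 158.6] [257 152  14  14 154]
top blue [296.7 166.5] [290 160  14  14 159]
top red [256.3 187.8] [249 181  15  15 167]
('top',) [0.569  0.0926] -12.26 [-0.1 -0.   0.   0.   0.1  0.   0.   0. ]
('scene',) [ 0.5923 -0.0161] -19.44 [-45.2 -35.  109.8  93.7 -27.1 -27.5 -36.3 -26.2]
('top', 'scene') [0.5895 0.0376] -18.32 [-30.2 -16.9 122.6 109.4 -16.2 -13.8 -22.4 -11.6  22.8 -10.2  21.8  -6.9
  20.8  -3.5  18.9  -7.9]
blue [ 0.5802 -0.0541  0.094 ] [317.6 162.8] [206.5 195.4]
green [0.6085 0.0313 0.094 ] [285.3 151.5] [212.3 225.4]
rock_end [ 0.5251 -0.0359  0.092 ] [310.4 183.4] [233.4 191.4]
c1 [245.2 102.3] [168.2 307.2]
c2 [349.2 138.1] [159.7 193.2]
c3 [321.2 221.2] [264.3 175.6]
c4 [214.4 183.8] [301.2 278.3]
```

```bash
sed -i 's/green=(235,240),//' fit.py; python3 fit.py | tail -11; python3 -c "
import pickle,cv2;d=pickle.load(open('s0.pkl','rb'));h=cv2.cvtColor(d['scene']['color'],40);print(h[240,228:244])" | tr '\n' ' '
```

```text
top red [256.3 187.8] [249 181  15  15 167]
('top',) [0.569  0.0926] -12.26 [-0.1 -0.   0.   0.   0.1  0.   0.   0. ]
('scene',) [0.57   0.0951] -12.23 [-0.  -0.3  0.1  0.3 -0.   0.1]
('top', 'scene') [0.5695 0.0937] -12.28 [-0.2 -1.   0.1 -0.2 -0.2 -0.4 -0.5 -0.2 -0.4 -0.2 -0.4 -0.1 -0.4 -0.2]
blue [0.5699 0.0015 0.094 ] [296.4 166.1] [222.8 209. ]
green [0.589  0.0895 0.094 ] [263.  158.3] [234.9 240. ]
rock_end [0.5132 0.0139 0.092 ] [291.4 187.5] [249.6 202.8]
c1 [218.2 112.9] [203.  330.4]
c2 [325.6 138.1] [171.3 210. ]
c3 [306.1 224. ] [276.4 183.8]
c4 [195.6 197.7] [334.1 287.3]
[[ 66 101 176]  [ 66 103 175]  [ 65 104 176]  [ 65 103 176]  [ 65 103 178]  [ 66 102 177]  [ 65  99 178]  [ 65 102 178]  [ 66 103 178]  [ 65 102 177]  [ 65 101 177]  [ 65 103 179]  [ 66 101 179]  [ 65 103 175]  [ 65  99 177]  [ 65  96 167]]
```

Both cameras agree to 2 mm and the console corners reproject where they should. Next I press the rocker with the fingers shut.

```bash
cat >h.py <<'E'
from bench import manip
import numpy as np,cv2
from fit import W
x=np.load("con.npy"); ori=[180,0,float(np.degrees(x[2]))]
def P(a,b,z): return [float(v) for v in W(x,(a,b,z))]
def st(t):
    o=manip.get_obs();print(t,round(o["time_s"],2),np.round(o["tcp_pos"],4),np.round(o["wrist_force"],1),round(o["finger_gap"],4))
E
python3 - <<'E'
from h import *
manip.grip(0.0,10); st("shut")
manip.reach(P(-.033,-.09,.16),ori); st("above")
manip.move_straight(P(-.033,-.09,.105),rate=.1); st("near")
print(manip.move_straight(P(-.033,-.09,.076),rate=.025,f_stop=14)); st("down")
manip.move_straight(P(-.033,-.09,.15),rate=.15); st("up")
for n in("scene","wrist"): cv2.imwrite(f"pics/{n}1.png",manip.snapshot(n)["color"])
a=cv2.imread("pics/scene1.png")[150:350,150:350]
b=cv2.imread("pics/wrist1.png")
cv2.imwrite("pics/c1.png",np.hstack([cv2.resize(a,(420,420)),cv2.resize(b[:,90:470],(380,420))]))
E
```

```text
scene yellow [249.3 277.9] [240 270  20  17 255]
scene blue [222.8 209.9] [215 205  17  11 141]
scene red [274.3 230.3] [266 224  18  14 192]
top yellow [230.3 150.8] [223 144  15  15 163]
top green [263.5 158.6] [257 152  14  14 154]
top blue [296.7 166.5] [290 160  14  14 159]
top red [256.3 187.8] [249 181  15  15 167]
shut 1.4 [ 0.2276 -0.5821  0.2387] [-0.7 -0.6 -0.6] 0.0006
above 3.77 [0.5183 0.0117 0.1601] [-0.  -0.1 -0.8] 0.0006
near 4.47 [0.5183 0.0126 0.1052] [0.1 0.1 0.3] 0.0004
True
down 5.31 [0.5194 0.0126 0.0844] [-0.7 -0.3  9.6] 0.0005
up 5.9 [0.5175 0.0129 0.1494] [ 0.6  0.  -0.4] 0.0005
```

View pics/c1.png

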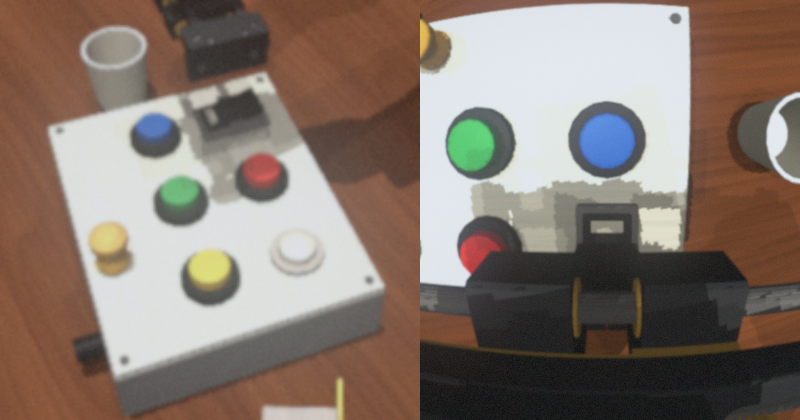

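The white-barred end is now down: in the scene crop at (230,110) the near end stands high. The press also stopped at z=0.0844, the height predicted for fully on. Blue is next.

```bash
python3 - <<'E' | tail -n +8
from h import *
manip.move_straight(P(.02,-.09,.125),rate=.15); st("above")
print(manip.move_straight(P(.02,-.09,.080),rate=.025,f_stop=20)); st("down")
manip.move_straight(P(.02,-.09,.125),rate=.12); st("up")
manip.move_straight(P(.02,0,.125),rate=.12); st("above green")
cv2.imwrite("pics/scene2.png",manip.snapshot("scene")["color"])
b=manip.snapshot("wrist")["color"]
a=cv2.imread("pics/scene2.png")[150:350,150:350]
cv2.imwrite("pics/c2.png",np.hstack([cv2.resize(a,(420,420)),cv2.resize(b[:,90:470],(380,420))]))
E
```

```text
above 6.54 [0.5687 0.0015 0.1243] [ 0.5 -0.5  0.9] 0.0004
True
down 7.96 [0.5698 0.0015 0.0863] [-1.1  0.6  7.2] 0.0005
up 8.43 [0.5698 0.0016 0.1248] [ 0.8 -0.  -0.1] 0.0004
above green 9.33 [0.5888 0.0881 0.1249] [0.5 0.2 0.1] 0.0001
```

View pics/c2.png

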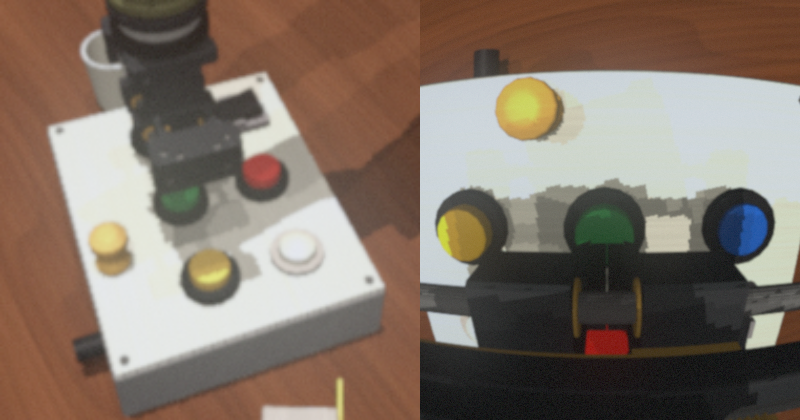

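The fingers are over green at wrist crop (605,225), and blue at (740,228) sits lower in its housing than yellow does. Blue's press met a hard stop at z=0.0863, which is its full travel. Now I press and hold green, checking the force while it's down.

```bash
python3 - <<'E' | tail -n +8
from h import *
print(manip.move_straight(P(.02,0,.080),rate=.025,f_stop=20)); st("down")
z=manip.get_obs()["tcp_pos"][2]
for i in range(1,5):
    if manip.get_obs()["wrist_force"][2]>14: break
    manip.move_straight(P(.02,0,z-.001*i),rate=.02,f_stop=20); st("nudge")
for i in range(3): manip.sleep(.72); st("hold")
manip.move_straight(P(.02,0,.2),rate=.12); st("up")
manip.reach([.42,-.25,.28],ori); st("away")
cv2.imwrite("pics/scene3.png",manip.snapshot("scene")["color"])
a=cv2.imread("pics/scene3.png")[150:350,150:350]
b=manip.snapshot("top")["color"][90:260,100:400]
cv2.imwrite("pics/c3.png",np.hstack([cv2.resize(a,(400,400)),cv2.resize(b,(400,227)) if 0 else cv2.resize(b[:,60:230],(400,400))]))
E
```

```text
True
down 10.85 [0.589  0.0895 0.0865] [-1.5 -0.4  7.5] 0.0002
nudge 11.1 [0.589  0.0895 0.0865] [-2.8 -0.4  9.1] 0.0004
nudge 11.35 [0.589  0.0895 0.0863] [-4.7  1.2 16.9] 0.0007
hold 12.07 [0.589  0.0895 0.0863] [-4.4 -0.5 16.8] 0.0006
hold 12.78 [0.589  0.0895 0.0864] [-4.8  0.4 16.4] 0.0004
hold 13.5 [0.5891 0.0895 0.0864] [-4.3  0.2 16.8] 0.0007
up 14.61 [0.5884 0.0894 0.1991] [ 0.2 -0.4 -0.6] 0.0006
away 16.05 [ 0.421  -0.2488  0.2797] [-0.5  0.2 -0.4] 0.0005
```

View pics/c3.png

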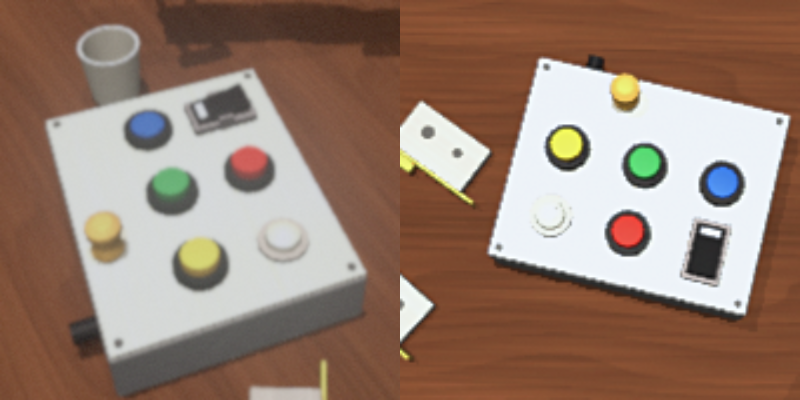

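The scene view shows blue sunk at (148,127), green back up at (172,185), and red and yellow out. The rocker at (220,108) has its white end down. The knob, cup and lock case haven't moved.

```bash
python3 -c "
from bench import manip
print(manip.close_job())"
```

```text
the job is handed in; nothing more can be done
None
```

The press stroke is done and the job handed in at about 16 s: rocker on, blue latched in, then green held fully down for about 2.5 s and released, with red, yellow and the loose items left untouched.

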